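# Swing the aluminium bar into line on the marking-out plate

## Robot

A 6-joint arm with a two-finger parallel gripper is mounted at the origin on the work surface. World frame = base frame: x ahead of the robot, y to its left, z up, the work surface at z = 0. Lengths are in m, angles in rad, forces in N, time in s.
With the tool pointing down it reaches from about 0.3 to 0.775 m from the base axis. Payload 14.6 kg.
Tool frame: the origin (TCP) lies midway between the tips of the shut fingers; the grasp point (between the pads) lies 19 mm behind it (ctrl.pinch_z is the distance from the TCP to the grasp point, in m); z points along the fingers, y is the line along which they close (so a half turn about z gives the same grasp; the last joint's range is limited). The gripper opens to 94 mm and grips with 3 to 60 N. Pads are 16 mm wide; open, the fingers measure 119 mm over their backs; the gripper's body (75 mm by 177 mm) begins 78 mm behind the grasp point.
Start: joints at [1.152, 0.3, 1.521, -0, 1.321, -0.067], TCP at [0.19, 0.516, 0.205] pointing down, gripper open.
Joint ranges: [-3.03, 3.03], [-0.79, 2.21], [0.23, 2.52], [-1.04, 4.18], [0, 3.07], [-2.55, 2.55]. Speed limits (rad/s): [2.22, 2.22, 2.57, 3.14, 3.14, 3.14].

## Interface

Orientations are given as [roll, pitch, yaw] about the fixed x, y, z axes, in that order (R = Rz(yaw) Ry(pitch) Rx(roll)).
In Python, from station import ctrl gives the robot as it stands.
- The arm moves only by the tool jog_arm, never from a script. Its argument "motion" is a list of rows, each a list of 7 numbers: the shift along the tool's x, y, z in m, then the turn, a rotation vector about the tool's x, y, z in rad, then the opening, from -1 (shut) to 1 (fully open). In form: [[tx, ty, tz, rx, ry, rz, gripper], ...]. A call has 1 to 5 rows; each row shifts and turns the commanded pose from where the row before left it, along the tool's axes as they then stand; what a row does not reach is not made up. A row lasts 1/10 s, in which the tool goes at most 50 mm and 8.59 degrees, less where a joint would pass 70% of its speed; a pose out of reach is approached as far as the arm can. A call is refused whole if a number of a shift passes 0.05 or a number of a turn 0.15, either way. A call with a gripper value outside its range is refused whole. The fingers move at their own pace and stop on an object; "squeeze" is the grip in N (left out, the last holds). Time passes only in rows, so rows that do not move let the fingers close. It gives the time, the measured TCP pose, the force, the opening and the grip force at its end, in the units of the state.
- ctrl.get_obs(): the state, without advancing time (a new reading comes with each control period).
- ctrl.camera(name): name is "side" or "top"; returns the picture (400x640x3 uint8, red, green, blue); there is no depth.
- ctrl.camera_model(name): a dict with "intrinsics" (3x3 intrinsics, pixels), "rvec" (rotation vector, rad) and "tvec" (3), from world to camera coordinates, as OpenCV has them. Camera axes: x right, y down, z forward; pixel columns grow to the right and rows downward; lengths in m; the calibration is good to about 2 mm. A picture is of the moment at which its call begins. camera_model takes no time and is no camera call.
- ctrl.hand_in(): hands the job in; it is judged then, once.
The state is a dict: "time_s": time; "qpos": joint angles; "joint_vel": joint speeds; "tau": joint torques, N m; "ee_pos": TCP position; "eef_rot": TCP orientation; "force": force on the tool from outside, world axes, zero at the start; "moment": the same for the moment, N m; "grip_width": finger opening in m; "grip_force": force on a finger pad.
Only numpy, scipy, OpenCV 4.12 (cv2) and the standard library are available. Lean on these libraries where they do the work, as an engineer would, in place of code of your own. Each camera call takes 0.05 s, during which the arm holds its last target. There are 200 camera calls.

## Task

The square aluminium bar on the dark steel plate lies askew with one end beside the red post. Swing its free end round, pivoting the bar against the post, until it lies in line along the yellow stripe with its flank still against the post. Do not lift it or let that end stray from the post on the way, and leave the wooden batten and the brass bar where they lie.

Things in the scene. Friction and masses are not known exactly. Their poses are not given: they have to be found in the camera images.
- jig: dark steel plate 310x290x8 mm bolted to the bench, immovable; spans x -55..255, y -220..70 mm. Origin: bench level under the axis of the red post (fixed upright pin, 20 mm diameter, top 50 mm above the bench). x points along the yellow stripe (painted, 36 mm wide, x -40..250 mm, middle line at y = +23 mm); z up
- bar_mid (a point): centre of the loose aluminium bar, 240x25x25 mm, 0.3-0.6 kg; top 33 mm above the bench. x runs from post end to free end, z up. The post touches its -y flank; post axis at x = -90, y = -23 mm. Starts 34-55 deg clockwise (from above) out of line: push the -y flank near the free end to swing it anticlockwise. In line, the centre is at plate x 90, y 23 mm
- batten_mid (a point): centre of a loose light wood batten, 250 x 28 x 25 mm, lying along its x on the bench: not wanted, leave it
- brass_mid (a point): centre of a loose square brass bar, 230 x 22 x 22 mm, lying along its x on the bench: not wanted, leave it
There are look-alikes about, which are no part of the job. What is meant by the part that bears bar_mid is not turquoise, and is the smaller of those in its own colour.

How it is judged:
By the outcome, as a careful person would: the job done as asked, in the order asked, and still so for the second after the job is handed in, with the robot touching nothing.
It also fails if it takes over 40 s, if anything falls off the work surface, if the arm or the gripper's body presses on something with over 40 N, if the wrist force passes 120 N, or if a joint passes its speed limit or range.

## Working session

There is one attempt and no reset: what is moved stays moved. The work goes in short steps, Python scripts to look and compute and a tool call to move; the robot and the scene stay as the last step left them, time stands still between calls to the robot, and variables do not carry over. Pictures are saved under pics/ and viewed, at most 10 in all, crops included, and the job is handed in when it is done.

Besides the shell and the picture viewer there is one more tool, called as name(argument=value, ...) on one line, values as JSON. jog_arm: Moves the arm, as the interface text tells. Its arguments: {"type":"object","properties":{"motion":{"type":"array"},"squeeze":{"type":"number"}},"required":["motion"]}

```bash
mkdir -p pics; ls; python3 - <<'E'
from station import ctrl
import cv2
for n in("top","side"):
    cv2.imwrite(f"pics/{n}0.png",ctrl.camera(n)[:,:,::-1]); print(ctrl.camera_model(n))
print(ctrl.get_obs())
E
```

```text
pics
{'intrinsics': array([[399.55711249,   0.        , 318.30796921],
       [  0.        , 399.55711249, 199.38399221],
       [  0.        ,   0.        ,   1.        ]]), 'rvec': array([ 2.15415869, -2.20611524,  0.08065727]), 'tvec': array([0.09896326, 0.4486548 , 1.56620168])}
{'intrinsics': array([[460.78520541,   0.        , 316.03316356],
       [  0.        , 460.78520541, 194.50023484],
       [  0.        ,   0.        ,   1.        ]]), 'rvec': array([ 2.35782937, -0.59472169,  0.22597125]), 'tvec': array([-0.33240428,  0.25697468,  1.30745641])}
{'time_s': 0.1, 'qpos': array([ 1.15241671e+00,  3.00431123e-01,  1.52154457e+00, -1.66490453e-06,
        1.32069259e+00, -6.66133805e-02]), 'joint_vel': array([ 0.00115272, -0.00108093, -0.00123606,  0.00183114, -0.00182934,
        0.0011982 ]), 'tau': array([ 1.11039622e-03, -5.32645833e+01, -3.53288198e+01,  7.09676463e-02,
        2.34395906e-02, -7.46729347e-05]), 'ee_pos': array([0.18941627, 0.51609284, 0.2049237 ]), 'eef_rot': array([-3.14051930e+00, -6.99890948e-05,  2.78982680e+00]), 'force': array([-0.66796297,  0.12608373, -0.84699877]), 'moment': array([-0.02638177,  0.00899408,  0.03978691]), 'grip_force': 0.0, 'grip_width': 0.09405354259408115}
```

View pics/top0.png

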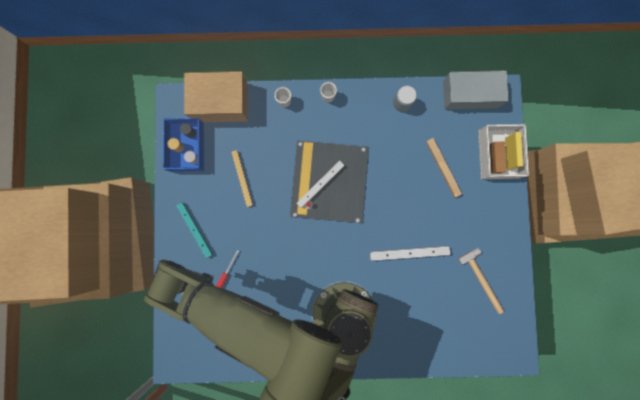

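View pics/side0.png

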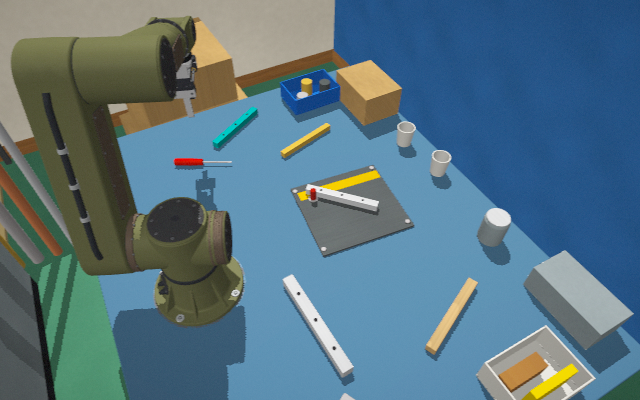

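The top view shows three bars that could be meant:
- the silver bar on the plate at (320,185)
- a longer silver bar at (410,254)
- a turquoise bar at (194,230)

I choose the one on the plate: it is silver, it is the smaller of the two silver bars, and it lies at the post at (308,205). The yellow sticks at (242,178) and (444,167) are the brass bar and the batten, which stay put. Next I'll measure and check a crop.

```bash
cat > h.py <<'E'
from station import ctrl
import cv2, numpy as np
def ray(n,px,z):
    m=ctrl.camera_model(n);R=cv2.Rodrigues(m["rvec"])[0];c=-R.T@m["tvec"]
    p=np.atleast_2d(np.array(px,float)); d=(np.c_[p,np.ones(len(p))]@np.linalg.inv(m["intrinsics"]).T)@R
    return (c+d*((z-c[2])/d[:,2])[:,None])[:,:2]
def blob(m,near=None):
    n,l,s,c=cv2.connectedComponentsWithStats(m.astype(np.uint8))
    k=1+np.argmax(s[1:,4]); return l==k
def masks(im,roi):
    h=cv2.cvtColor(im,cv2.COLOR_RGB2HSV).astype(int);x0,y0,x1,y1=roi
    r=np.zeros(im.shape[:2],bool);r[y0:y1,x0:x1]=1
    H,S,V=h[...,0],h[...,1],h[...,2]
    return dict(bar=blob(r&(S<60)&(V>135)),yel=r&(H>15)&(H<35)&(S>120)&(V>100),red=r&((H<8)|(H>172))&(S>110)&(V>60),
      plate=blob(r&~((H>95)&(H<125)&(S>100))))
def rect(m,n,z):
    y,x=np.nonzero(m);q=ray(n,np.c_[x,y],z).astype(np.float32)
    (c,wh,a)=cv2.minAreaRect(q);b=cv2.boxPoints((c,wh,a))
    mu=q.mean(0);w,v=np.linalg.eigh(np.cov(q.T));d=v[:,1]*np.sign(v[0,1])
    return mu,np.degrees(np.arctan2(d[1],d[0])),np.array(c),sorted(wh),len(q)
E
python3 - <<'E'
from h import *
im=ctrl.camera("top");roi=(285,132,376,228);M=masks(im,roi)
for k,z in dict(bar=.033,yel=.008,plate=.008).items():print(k,rect(M[k],"top",z))
y,x=np.nonzero(M["red"]);print("red",x.mean(),y.mean(),len(x),ray("top",[x.mean(),y.mean()],.045))
s=ctrl.camera("side");N=masks(s,(280,155,420,262));print("side bar",rect(N["bar"],"side",.033))
y,x=np.nonzero(N["red"]);print("red",x.mean(),y.min(),y.max(),len(x),ray("side",[x.mean(),y.min()+2],.05))
a=cv2.resize(im[130:230,283:378],None,fx=4.2,fy=5*.84,interpolation=2);b=cv2.resize(s[160:260,285:420],None,fx=2.9,fy=4.2,interpolation=2)
cv2.imwrite("pics/crop.png",np.hstack([a,b])[:,:,::-1])
E
```

```text
bar (array([0.51065314, 0.08158801], dtype=float32), np.float64(-46.13451586868805), array([0.51165783, 0.08073714]), [0.0306364968419075, 0.24019849300384521], 438)
yel (array([0.5600762 , 0.13874921], dtype=float32), np.float64(-6.964258126012595), array([0.53969133, 0.14053427]), [0.03413873165845871, 0.2857745587825775], 491)
plate (array([0.5309244 , 0.03964315], dtype=float32), np.float64(-2.261706346914648), array([0.53198558, 0.03941397]), [0.3635694086551666, 0.3831011652946472], 8734)
red 307.9166666666667 203.66666666666666 12 [[0.43301424 0.12900462]]
side bar (array([0.51320016, 0.0663894 ], dtype=float32), np.float64(-47.157167956693705), array([0.50662214, 0.07311933]), [0.04483296722173691, 0.2417861819267273], 719)
red 312.6842105263158 188 199 57 [[0.43401453 0.12731484]]
```

View pics/crop.png

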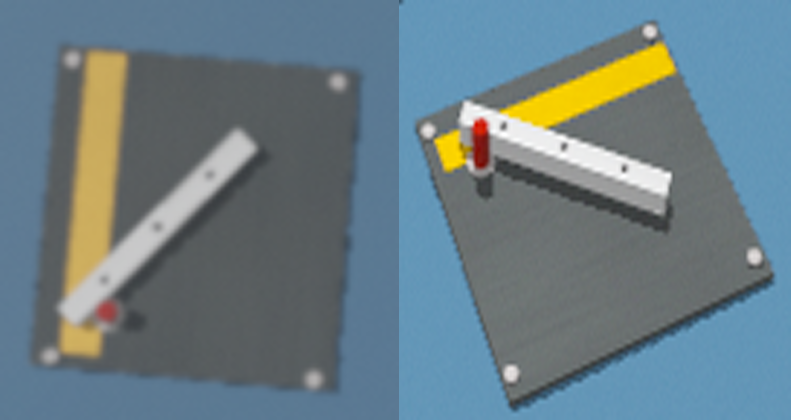

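The crop confirms the choice: a silver bar with three dark holes, its lower-left end beside the red post (crop (107,312)) and its free end at (245,140). Next is the plate yaw from the corner screws.

```bash
cat >> h.py <<'E'
def plate():
    sc=np.array([[72,60],[338,82],[50,355],[313,380]])/4.2+[282.6,129.6]
    P=ray("top",sc,.009);c=P.mean(0)
    e=(P[0]-P[2]+P[1]-P[3]);f=(P[0]-P[1]+P[2]-P[3]);f=np.array([f[1],-f[0]])
    yaw=np.arctan2(e[1],e[0])*.5+np.arctan2(f[1],f[0])*.5
    R=np.array([[np.cos(yaw),-np.sin(yaw)],[np.sin(yaw),np.cos(yaw)]])
    return P,yaw,R,c-R@[.1,-.075]
E
python3 - <<'E'
from h import *
P,yaw,R,o=plate();print(np.round(P,4),np.degrees(yaw),o,np.linalg.norm(P[0]-P[2]),np.linalg.norm(P[0]-P[1]))
im=ctrl.camera("top");M=masks(im,(285,132,376,228))
# stripe left edge (+y): per-row min col
y,x=np.nonzero(M["yel"]);
E=np.array([[x[y==r].min()-.5,r] for r in range(147,205) if (y==r).any()])
q=ray("top",E,.008);p=np.polyfit(q[:,0],q[:,1],1);print("stripe edge yaw",np.degrees(np.arctan(p[0])),"y plate",((q-o)@R)[:,1].mean(), ((q-o)@R)[[0,-1]])
mu,a,c,wh,n=rect(M["bar"],"top",.033);a=np.radians(a);d=np.array([np.cos(a),np.sin(a)]);nn=np.array([-d[1],d[0]])
for cc in(mu,c):print("post in bar frame",(o-cc)@d,(o-cc)@nn)
print("bar rel deg",np.degrees(a-yaw),"plate coords of bar",(c-o)@R)
E
```

```text
[[ 0.6776  0.1577]
 [ 0.65   -0.0966]
 [ 0.3951  0.1842]
 [ 0.3655 -0.0638]] -6.232921110410327 [0.43076936 0.13083252] 0.28375513677161807 0.25580959303820827
stripe edge yaw -6.615376850265461 y plate 0.03843054155101562 [[0.23124854 0.0374061 ]
 [0.02817026 0.03952534]]
post in bar frame -0.09086062098235972 -0.023468853572319
post in bar frame -0.092170294219217 -0.023603581656963874
bar rel deg -39.90159475827772 plate coords of bar [ 0.0858492  -0.04101715]
```

jog_arm(motion=[[-0.02,-0.016,0,0,0,0,-1],[-0.038,-0.03,0,0,0,0,-1],[-0.038,-0.03,0,0,0,0,-1],[-0.038,-0.03,0,0,0,0,-1],[-0.038,-0.03,0,0,0,0,-1]], squeeze=10)

```text
time_s: 0.75
ee_pos: [0.3046, 0.3277, 0.2055]
eef_rot: [3.141, 0.0, 2.79]
force: [0.9, -0.1, 0.6]
grip_width: 0.0574
grip_force: 0.0
```

jog_arm(motion=[[-0.038,-0.03,0,0,0,0,-1],[-0.038,-0.03,0,0,0,0,-1],[-0.038,-0.03,0,0,0,0,-1],[-0.038,-0.03,0,0,0,0,-1],[-0.038,-0.03,0,0,0,0,-1]])

```text
time_s: 1.25
ee_pos: [0.4314, 0.1212, 0.2056]
eef_rot: [3.141, 0.0, 2.79]
force: [1.0, 0.0, -0.1]
grip_width: 0.0173
grip_force: 0.0
```

jog_arm(motion=[[-0.038,-0.03,0,0,0,0.114,-1],[0,0,0,0,0,0.114,-1],[0,0,0,0,0,0.114,-1],[0,0,0,0,0,0.114,-1],[0,0,0,0,0,0,-1]])

```text
time_s: 1.75
ee_pos: [0.4561, 0.0817, 0.2054]
eef_rot: [-3.141, -0.0, 2.332]
force: [0.0, 0.4, 0.0]
grip_width: 0.0003
grip_force: 0.0
```

```bash
cat >> h.py <<'E'
def st(ba):
    """pose, and offset of TCP from post in bar axes for bar yaw ba (deg)"""
    s=ctrl.get_obs();a=np.radians(ba);d=np.array([np.cos(a),np.sin(a)]);n=np.array([-d[1],d[0]])
    v=s["ee_pos"][:2]-[.432,.130]
    print(s["time_s"],s["ee_pos"].round(4),np.degrees(s["eef_rot"]).round(2),s["force"].round(2),s["grip_width"],"d,n",v@d,v@n)
E
python3 -c "
from h import *
st(-46.3)"
```

```text
1.75 [0.4561 0.0817 0.2054] [-1.7999e+02 -1.0000e-02  1.3360e+02] [0.04 0.43 0.03] 0.000273819017194552 d,n 0.05157771935843155 -0.015936799256337574
```

jog_arm(motion=[[-0.041,-0.005,0,0,0,0,-1],[-0.041,-0.005,0,0,0,0,-1],[-0.041,-0.005,0,0,0,0,-1],[0,0,0.045,0,0,0,-1],[0,0,0.045,0,0,0,-1]])

```text
time_s: 2.25
ee_pos: [0.531, -0.0184, 0.1146]
eef_rot: [3.14, 0.002, 2.336]
force: [0.5, -0.1, -1.1]
grip_width: 0.0006
grip_force: 0.0
```

jog_arm(motion=[[0,0,0.04,0,0,0,-1],[0,0,0.03,0,0,0,-1],[0,0,0.02,0,0,0,-1],[0,0,0.009,0,0,0,-1],[0,0,0,0,0,0,-1]])

```text
time_s: 2.75
ee_pos: [0.5299, -0.0173, 0.0158]
eef_rot: [-3.141, -0.001, 2.336]
force: [0.2, -0.5, -0.3]
grip_width: 0.0004
grip_force: 0.0
```

```bash
python3 - <<'E'
from h import *
st(-46.3)
im=ctrl.camera("side")[150:270,270:430];cv2.imwrite("pics/s1.png",cv2.resize(im,None,fx=4,fy=4)[:,:,::-1])
E
```

```text
2.75 [ 0.5299 -0.0173  0.0158] [-1.7994e+02 -7.0000e-02  1.3384e+02] [ 0.21 -0.48 -0.35] 0.0003841489135625165 d,n 0.17415523359828752 -0.031000657825047982
```

View pics/s1.png

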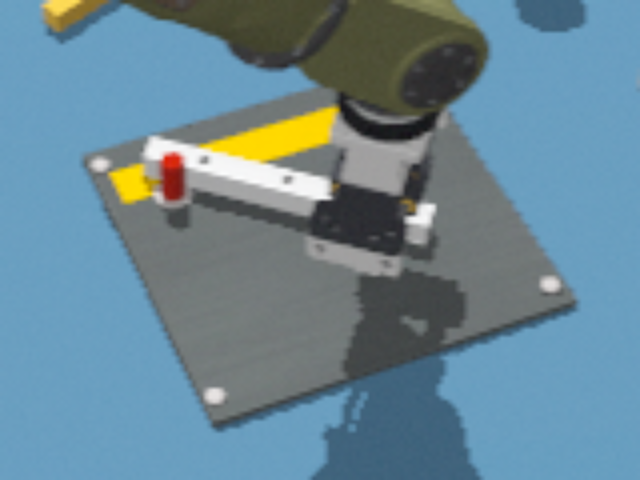

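The gripper now stands on the -y side of the bar near its free end (crop (355,250)); the post end is untouched at (170,180). I'll advance to contact.

jog_arm(motion=[[0,0.007,0,0,0,0,-1],[0,0.007,0,0,0,0,-1],[0,0.006,0,0,0,0,-1],[0,0.004,0,0,0,0,-1],[0,0.004,0,0,0,0,-1]])

```text
time_s: 3.3
ee_pos: [0.5509, 0.0023, 0.0166]
eef_rot: [3.141, 0.0, 2.334]
force: [0.4, 0.2, -0.6]
grip_width: 0.0002
grip_force: 0.0
```

jog_arm(motion=[[0,0.005,0,0,0,-0.03,-1],[0,0.005,0,0,0,-0.03,-1],[0,0.005,0,0,0,-0.03,-1],[0,0.005,0,0,0,-0.03,-1],[0,0.005,0,0,0,-0.03,-1]])

```text
time_s: 3.8
ee_pos: [0.5678, 0.0204, 0.0165]
eef_rot: [-3.142, 0.0, 2.486]
force: [-1.1, -2.5, 1.3]
grip_width: 0.0005
grip_force: 1.2
```

```bash
python3 - <<'E'
from h import *
st(-46.3+8.6)
a=ctrl.camera("top")[130:230,283:378];b=ctrl.camera("side")[150:250,270:430]
cv2.imwrite("pics/c2.png",np.hstack([cv2.resize(i,None,fx=3.1,fy=3.1,interpolation=2) for i in(a,b)])[:,:,::-1])
E
```

```text
3.8 [0.5678 0.0204 0.0165] [-1.8000e+02  1.0000e-02  1.4245e+02] [-1.15 -2.47  1.35] 0.0005228813086195151 d,n 0.17446407573112213 -0.0036300610102556552
```

View pics/c2.png

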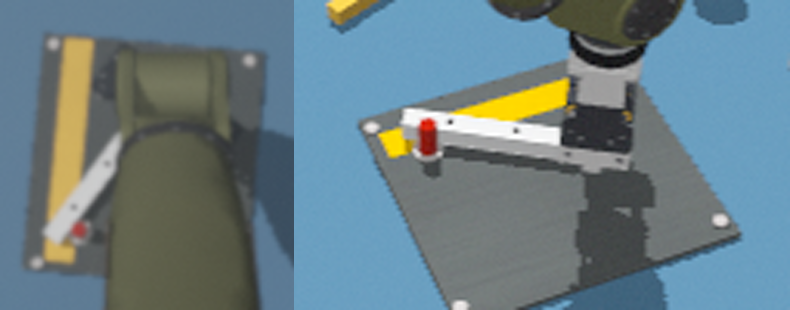

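The fingers are in contact (about 2.7 N) and the bar is swinging. The post, at (428,137), is still at its flank. I'll continue the arc.

jog_arm(motion=[[0,0.0055,0,0,0,-0.03,-1],[0,0.0055,0,0,0,-0.03,-1],[0,0.0053,0,0,0,-0.03,-1],[0,0.0053,0,0,0,-0.03,-1],[0.0005,0.0053,0,0,0,-0.03,-1]])

```text
time_s: 4.4
ee_pos: [0.5825, 0.0431, 0.0164]
eef_rot: [-3.142, 0.0, 2.636]
force: [-0.5, -1.7, -0.2]
grip_width: 0.0005
grip_force: 0.7
```

jog_arm(motion=[[0,0.0053,0,0,0,-0.03,-1],[0,0.0053,0,0,0,-0.03,-1],[0,0.0053,0,0,0,-0.03,-1],[0,0.0053,0,0,0,-0.03,-1],[0.0005,0.0053,0,0,0,-0.03,-1]])

```text
time_s: 4.9
ee_pos: [0.5934, 0.0671, 0.0164]
eef_rot: [3.142, 0.0, 2.786]
force: [0.8, -2.3, 0.5]
grip_width: 0.0005
grip_force: 0.7
```

```bash
python3 - <<'E'
from h import *
st(-37.55+17.2)
a=ctrl.camera("top")[130:230,283:378];b=ctrl.camera("side")[150:250,270:430]
cv2.imwrite("pics/c3.png",np.hstack([cv2.resize(i,None,fx=3.1,fy=3.1,interpolation=2) for i in(a,b)])[:,:,::-1])
E
```

```text
4.9 [0.5934 0.0671 0.0164] [1.8000e+02 1.0000e-02 1.5964e+02] [ 0.83 -2.3   0.49] 0.0004562177942211092 d,n 0.17323444384583742 -0.0028017116375993628
```

View pics/c3.png

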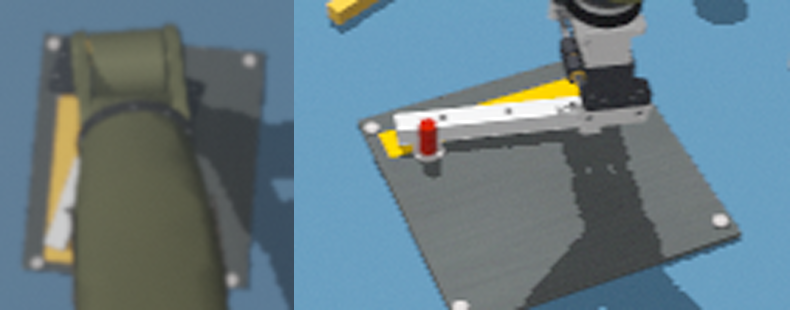

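The post is still against the flank (post (428,135), bar end (397,120)), with about 14° left. I'll go on to just short of the line, then measure.

jog_arm(motion=[[0,0.0052,0,0,0,-0.03,-1],[0,0.0052,0,0,0,-0.03,-1],[0,0.0052,0,0,0,-0.03,-1],[0,0.0052,0,0,0,-0.03,-1],[0,0.0052,0,0,0,-0.03,-1]])

```text
time_s: 5.5
ee_pos: [0.601, 0.092, 0.0165]
eef_rot: [3.142, 0.0, 2.936]
force: [0.2, -1.3, 0.3]
grip_width: -0.0
grip_force: 0.7
```

jog_arm(motion=[[0,0.0052,0,0,0,-0.03,-1],[0,0.0052,0,0,0,-0.03,-1],[0,-0.008,0,0,0,0,-1],[0,-0.03,0,0,0,0,-1],[0,-0.05,0,0,0,0,-1]])

```text
time_s: 6.0
ee_pos: [0.5897, 0.0152, 0.0164]
eef_rot: [3.141, 0.0, 2.997]
force: [1.1, -0.9, 0.0]
grip_width: 0.0007
grip_force: 0.0
```

jog_arm(motion=[[0,-0.05,0,0,0,0,-1],[0,-0.05,0,0,0,0,-1],[0,-0.03,0,0,0,0,-1],[0,0,0,0,0,0,-1]])

```text
time_s: 6.4
ee_pos: [0.5699, -0.1177, 0.0166]
eef_rot: [-3.141, 0.0, 2.989]
force: [-0.2, 0.4, 0.6]
grip_width: 0.0005
grip_force: 0.0
```

```bash
cat >> h.py <<'E'
def measure():
    P,yaw,R,o=plate();yaw=np.radians(-6.4);o=np.array([.432,.130])
    R=np.array([[np.cos(yaw),-np.sin(yaw)],[np.sin(yaw),np.cos(yaw)]])
    im=ctrl.camera("top");M=masks(im,(285,132,376,228))
    mu,a,c,wh,n=rect(M["bar"],"top",.033)
    print("bar yaw",a,"rel",a+6.4,"mean/box centre in plate",(mu-o)@R,(c-o)@R,wh,n)
    return im,M
E
python3 - <<'E'
from h import *
st(-6.4);im,M=measure()
a=im[130:230,283:378];b=ctrl.camera("side")[150:250,270:430]
cv2.imwrite("pics/c4.png",np.hstack([cv2.resize(i,None,fx=3.1,fy=3.1,interpolation=2) for i in(a,b)])[:,:,::-1])
E
```

```text
6.4 [ 0.5699 -0.1177  0.0166] [-1.7999e+02  1.0000e-02  1.7127e+02] [-0.18  0.35  0.59] 0.0005005416580278523 d,n 0.1646454072967957 -0.2307378981643038
bar yaw -8.282678930856909 rel -1.8826789308569083 mean/box centre in plate [0.08744815 0.01831337] [0.09138855 0.01711402] [0.030062101781368256, 0.24145975708961487] 429
```

View pics/c4.png

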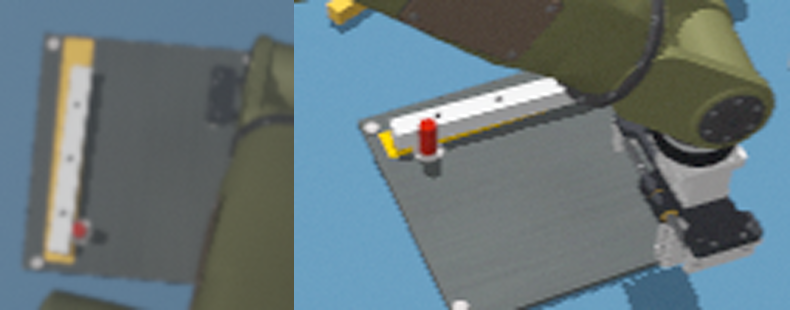

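The bar lies nearly along the stripe, with its flank at the post (top-crop post (79,230)). It is about 2° short of line, and its centre is at about plate x 89 mm. I'll make a final small push.

jog_arm(motion=[[0,0,0,0,0,-0.04,-1],[0,0.045,0,0,0,0,-1],[0,0.05,0,0,0,0,-1],[0,0.05,0,0,0,0,-1],[0,0.045,0,0,0,0,-1]])

```text
time_s: 7.0
ee_pos: [0.5908, 0.0788, 0.0165]
eef_rot: [3.141, 0.0, 3.036]
force: [0.9, -0.1, -0.4]
grip_width: 0.0005
grip_force: 0.0
```

jog_arm(motion=[[0,0.01,0,0,0,0,-1],[0,0,0,0,0,0,-1]])

```text
time_s: 7.2
ee_pos: [0.5919, 0.0874, 0.0163]
eef_rot: [3.142, -0.0, 3.038]
force: [0.6, -0.7, -0.4]
grip_width: 0.0005
grip_force: 0.0
```

```bash
python3 - <<'E'
from h import *
st(-6.4)
im=ctrl.camera("top");M=masks(im,(285,132,376,228))
y,x=np.nonzero(M["bar"])
for nm,f,s in(("left",np.min,-.5),("right",np.max,.5)):
    E=np.array([[f(x[y==r])+s,r] for r in range(y.min()+4,y.max()-4) if (y==r).sum()>2])
    q=ray("top",E,.033);p=np.polyfit(q[:,0],q[:,1],1);print(nm,np.degrees(np.arctan(p[0])),len(E))
E
```

```text
7.2 [0.5919 0.0874 0.0163] [ 1.8000e+02 -1.0000e-02  1.7405e+02] [ 0.55 -0.7  -0.36] 0.0005082548060548618 d,n 0.1636400637977949 -0.024510850807840743Traceback (most recent call last):
  File "<stdin>", line 7, in <module>
  File "h.py", line 5, in ray
    p=np.atleast_2d(np.array(px,float)); d=(np.c_[p,np.ones(len(p))]@np.linalg.inv(m["intrinsics"]).T)@R
                                            ~~~~~~~~~~~~~~~~~~~~~~~~^~~~~~~~~~~~~~~~~~~~~~~~~~~~~~~~~
ValueError: matmul: Input operand 1 has a mismatch in its core dimension 0, with gufunc signature (n?,k),(k,m?)->(n?,m?) (size 3 is different from 1)
```

jog_arm(motion=[[0,0.009,0,0,0,0.008,-1],[0,0.006,0,0,0,0,-1],[0,0.004,0,0,0,0,-1],[0,0.0025,0,0,0,0,-1],[0,0,0,0,0,0,-1]])

```text
time_s: 7.75
ee_pos: [0.5947, 0.1063, 0.0165]
eef_rot: [-3.142, 0.0, 3.026]
force: [0.8, -1.3, -0.3]
grip_width: 0.0007
grip_force: 0.0
```

```bash
python3 -c "
from h import *
st(-6.4)"
```

```text
7.75 [0.5947 0.1063 0.0165] [-180.      0.    173.36] [ 0.84 -1.31 -0.28] 0.0006609187993226269 d,n 0.1643698314245102 -0.00538787531416302
```

jog_arm(motion=[[0,-0.01,0,0,0,0,-1],[0,-0.04,0,0,0,0,-1],[0,-0.05,0,0,0,0,-1],[0,-0.05,0,0,0,0,-1],[0,-0.05,0,0,0,0,-1]])

```text
time_s: 8.25
ee_pos: [0.5707, -0.0948, 0.0166]
eef_rot: [3.142, 0.0, 3.026]
force: [1.0, 0.1, 0.2]
grip_width: 0.0005
grip_force: 0.0
```

```bash
cat > m.py <<'E'
from h import *
im,M=measure()
y,x=np.nonzero(M["bar"]); print(x.min(),x.max(),y.min(),y.max())
for nm,f,s in(("left",np.min,-.5),("right",np.max,.5)):
    E=np.array([[f(x[y==r])+s,r] for r in range(y.min()+5,y.max()-5) if (y==r).sum()>2])
    q=ray("top",E,.033);p=np.polyfit(q[:,0],q[:,1],1);print(nm,np.degrees(np.arctan(p[0])),len(E))
c=np.argwhere(M["yel"]);
for side in(-1,1):
    E=np.array([[M["yel"][r].nonzero()[0].min()-.5 if side<0 else M["yel"][r].nonzero()[0].max()+.5,r] for r in range(150,210) if M["yel"][r].sum()>=2])
    q=ray("top",E,.008);print("stripe edge",side,np.degrees(np.arctan(np.polyfit(q[:,0],q[:,1],1)[0])))
E
python3 m.py
python3 - <<'E'
from h import *
a=ctrl.camera("top")[130:230,283:378];b=ctrl.camera("side")[150:250,270:430]
cv2.imwrite("pics/c5.png",np.hstack([cv2.resize(i,None,fx=3.1,fy=3.1,interpolation=2) for i in(a,b)])[:,:,::-1])
E
```

```text
bar yaw -7.376915411553986 rel -0.9769154115539855 mean/box centre in plate [0.08703056 0.01927495] [0.09051039 0.01950751] [0.030216755345463753, 0.24024450778961182] 437
299 311 151 211
left -8.135605009574716 50
right -6.722683841250803 50
stripe edge -1 6.260868496598358
stripe edge 1 5.040766593094253m.py:10: RankWarning: Polyfit may be poorly conditioned
  q=ray("top",E,.008);print("stripe edge",side,np.degrees(np.arctan(np.polyfit(q[:,0],q[:,1],1)[0])))
m.py:10: RankWarning: Polyfit may be poorly conditioned
  q=ray("top",E,.008);print("stripe edge",side,np.degrees(np.arctan(np.polyfit(q[:,0],q[:,1],1)[0])))
```

View pics/c5.png

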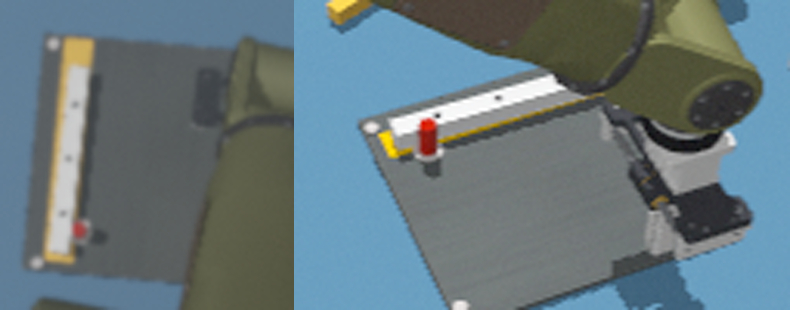

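The bar is still about 1° short, and the geometry agrees (fingers 2.6 mm shy). I'll finish with a precise push.

jog_arm(motion=[[0,0.045,0,0,0,0,-1],[0,0.05,0,0,0,0,-1],[0,0.05,0,0,0,0,-1],[0,0.035,0,0,0,0,-1],[0,0,0,0,0,0,-1]])

```text
time_s: 8.9
ee_pos: [0.5921, 0.0914, 0.0164]
eef_rot: [3.141, 0.0, 3.031]
force: [-0.3, -0.1, 0.2]
grip_width: 0.0004
grip_force: 0.0
```

jog_arm(motion=[[0,0.006,0,0,0,0,-1],[0,0,0,0,0,0,-1]])

```text
time_s: 9.1
ee_pos: [0.5929, 0.0926, 0.0164]
eef_rot: [3.142, -0.0, 3.026]
force: [0.5, -0.4, -0.0]
grip_width: 0.0003
grip_force: 0.0
```

```bash
python3 -c "
from h import *
st(-6.4)"
```

```text
9.1 [0.5929 0.0926 0.0164] [ 1.8000e+02 -1.0000e-02  1.7338e+02] [ 0.48 -0.39 -0.01] 0.0003009560085513508 d,n 0.1640830913893666 -0.019183659193238167
```

jog_arm(motion=[[0,0.006,0,0,0,0,-1],[0,0.005,0,0,0,0,-1],[0,0.003,0,0,0,0,-1],[0,0.001,0,0,0,0,-1],[0,0,0,0,0,0,-1]])

```text
time_s: 9.6
ee_pos: [0.5948, 0.1073, 0.0164]
eef_rot: [3.142, 0.0, 3.026]
force: [-0.1, 0.8, -1.1]
grip_width: 0.0007
grip_force: 0.0
```

```bash
python3 -c "
from h import *
st(-6.4)"
```

```text
9.6 [0.5948 0.1073 0.0164] [180.     0.   173.36] [-0.11  0.76 -1.14] 0.0007464672461910539 d,n 0.1643397927622799 -0.004391527443134417
```

jog_arm(motion=[[0,0.001,0,0,0,0,-1],[0,0.0008,0,0,0,0,-1],[0,0,0,0,0,0,-1]])

```text
time_s: 9.9
ee_pos: [0.595, 0.1091, 0.0164]
eef_rot: [-3.142, 0.0, 3.026]
force: [0.8, -1.9, -1.3]
grip_width: 0.0007
grip_force: 0.6
```

```bash
python3 -c "
from h import *
st(-6.4)"
```

```text
9.9 [0.595  0.1091 0.0164] [-180.      0.    173.36] [ 0.81 -1.93 -1.3 ] 0.0007016850085729085 d,n 0.16433754743694892 -0.002622296741191974
```

jog_arm(motion=[[0,-0.01,0,0,0,0,-1],[0,-0.04,0,0,0,0,-1],[0,-0.05,0,0,0,0,-1],[0,-0.05,0,0,0,0,-1],[0,-0.05,0,0,0,0,-1]])

```text
time_s: 10.4
ee_pos: [0.5712, -0.0917, 0.0166]
eef_rot: [3.141, 0.0, 3.026]
force: [0.7, 0.2, 0.0]
grip_width: 0.0006
grip_force: 0.0
```

```bash
python3 m.py 2>/dev/null|head -4; python3 - <<'E'
from h import *
a=ctrl.camera("top")[130:230,283:378];b=ctrl.camera("side")[150:250,270:430]
cv2.imwrite("pics/c6.png",np.hstack([cv2.resize(i,None,fx=3.1,fy=3.1,interpolation=2) for i in(a,b)])[:,:,::-1])
E
```

```text
bar yaw -6.552489668345898 rel -0.15248966834589783 mean/box centre in plate [0.08921989 0.02063208] [0.09035458 0.02052018] [0.030405318364501, 0.23974409699440002] 457
299 311 151 211
left -6.798730661791023 50
right -6.687580300597855 50
```

View pics/c6.png

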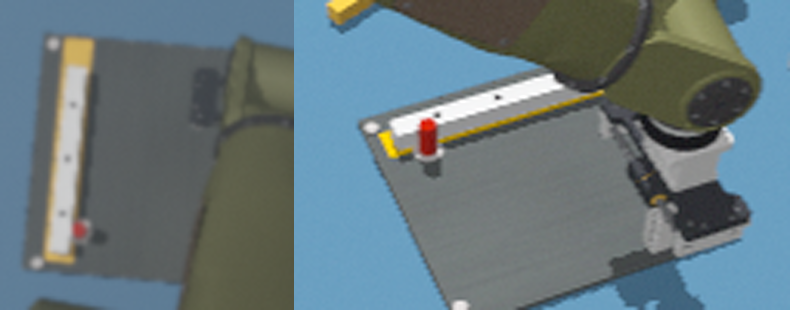

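The bar now lies along the stripe, in line within about 0.3°. Its centre is at plate x of about 90 mm, its flank is against the post at (79,230), and the gripper is clear. I'll lift the tool, settle and hand in.

jog_arm(motion=[[0,0,-0.04,0,0,0,-1],[0,0,-0.04,0,0,0,-1],[0,0,0,0,0,0,-1],[0,0,0,0,0,0,-1]])

```text
time_s: 10.95
ee_pos: [0.5722, -0.0887, 0.097]
eef_rot: [3.142, 0.001, 3.027]
force: [-0.1, 0.1, -1.1]
grip_width: 0.0007
grip_force: 0.0
```

```bash
python3 -c "
from station import ctrl
print(ctrl.hand_in())"
```

```text
the job is handed in; nothing more can be done
None
```

The job is handed in, with no verdict shown: by camera the bar lies along the yellow stripe to within about 0.3° with its flank against the post, it was only pushed, never gripped or lifted, the batten and brass bar were not touched, and it took about 11 s.

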